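# Seat a locking pin and pull-test it

## Robot

A 7-joint arm with a two-finger parallel gripper is mounted at the origin on the work surface. World frame = base frame: x ahead of the robot, y to its left, z up, the work surface at z = 0. Lengths are in m, angles in rad, forces in N, time in s.
With the tool pointing down it reaches from about 0.35 to 0.9 m from the base axis. Payload 7.2 kg.
Tool frame: the origin (TCP) lies on the centre line of the jaws, within the pads' length; the fingertips stand manip.nose_length ahead of it and the grasp point (between the pads) lies 11 mm behind it (manip.nose_length is the distance from the TCP to the fingertips, in m); z points along the fingers, y is the direction in which the jaws open and shut (so a half turn about z gives the same grasp; the last joint's range is limited). The gripper opens to 88 mm and grips with 3 to 60 N. Pads are 20 mm wide; open, the fingers measure 115 mm over their backs; the gripper's body (75 mm by 178 mm) begins 61 mm behind the grasp point.
Start: joints at [-1.243, 0.411, -0.013, 1.596, 0.006, 1.134, -0.082], TCP at [0.241, 0.577, 0.231] pointing down, gripper open.
Joint ranges: [-2.95, 2.95], [-0.29, 1.99], [-1.47, 1.44], [0.14, 2.54], [-1.03, 4.17], [0.13, 1.85], [-2.86, 2.86]. Speed limits (rad/s): [2.39, 2.39, 3.01, 3.01, 3.14, 3.14, 3.14].

## Interface

Orientations are given as a rotation vector (axis times angle).
In Python, from cell import manip gives the robot as it stands.
- The arm moves only by the shell command python3 -m crank 'ROWS' [FORCE]. ROWS is a JSON object of lists of equal length, an entry for each row: "claw": the finger opening in mm, from 0 to 87.8; "xyz": the shift along the world's x, y, z in mm, a list of three; "turn": the turn about the world's z in rad. A call has 1 to 12 rows; each row is the pose to reach, as a shift and turn from the pose commanded when the call began; what a row does not reach only later rows make up. A row lasts 1/8 s, in which the tool goes at most 62.5 mm and 10.7 degrees, less where a joint would pass 70% of its speed; a pose out of reach is approached as far as the arm can. A call with a gripper value outside its range is refused whole. The fingers move at their own pace and stop on an object; FORCE is the grip in N (left out, the last holds). Time passes only in rows, so rows that repeat a pose let the fingers close. It gives the time, the measured TCP pose, the force and the opening at its end, in the units of the state.
- manip.observe(): the state, without advancing time (a new reading comes with each control period).
- manip.grab_frame(name): name is "side" or "top" or "wrist"; returns the picture (384x512x3 uint8, red, green, blue); there is no depth.
- manip.calibration(name): a dict with "fovy" (degrees; the focal length in pixels is half the picture's height over the tangent of half this angle, whatever the lens; pixels are square), "cx", "cy" (the principal point, pixels), "camera_from_world" (4x4, takes a point from world to camera coordinates). Camera axes: x right, y down, z forward; pixel columns grow to the right and rows downward; lengths in m; the calibration is good to about 2 mm. A picture is of the moment at which its call begins: read the wrist's pose just before it. calibration takes no time and is no camera call; for the wrist camera it gives the pose at the moment of the call.
- manip.close_job(): hands the job in, once; it reports no verdict.
The state is a dict: "clock": time; "joint_pos": joint angles; "joint_vel": joint speeds; "joint_efforts": joint torques, N m; "eef_pos": TCP position; "tool_rot": TCP orientation; "contact_force": force on the tool from outside, world axes, zero at the start; "ft_torque": the same for the moment, N m; "grip_width": opening from 0.0 (shut) to 1.0 (fully open).
Only numpy, scipy, OpenCV 4.12 (cv2) and the standard library are available. Lean on these libraries where they do the work, as an engineer would, in place of code of your own. Each camera call takes 0.05 s, during which the arm holds its last target. There are 200 camera calls.

## Task

Take the locking pin out of its wooden rest and press it down into the sprung socket of the proof stand until it snaps past the detents and its collar sits flush on the socket's top, pressing with no more than 25 N. Then prove that it holds: pull it straight up with slowly rising force to 15 N, keep that pull on for about one second without ever going past 20 N, ease off and let go, leaving the pin fully home. Leave the hammer, the screwdriver and the oil can where they are.

Things in the scene. Friction and masses are not known exactly. Their poses are not given: they have to be found in the camera images.
- pin_grip (a point): The steel locking pin, upright in the wooden rest, 96 mm long, about 0.15 kg: shank below, round collar, and on top a dark round knurled grip 24 mm across and 46 mm long. Point on the pin's axis in the grip: 30 mm above the collar's underside, 75 mm above the foot, 21 mm below the top. z runs along the pin, foot to grip. Round: any yaw of grasp will do.
- pin_collar (a point): On the pin's axis at the underside of its collar (40 mm across, 5 mm thick), 30 mm below pin_grip. Below it the shank: 45 mm long, 16 mm across, foot tapered over 18 mm to 5 mm across, with a waist 9 mm across 24 to 32 mm above the foot. The pin is home when this point lies on socket_top.
- socket_top (a point): Mouth of the socket: centre of the bore at the top face of the grey block (72 x 72 x 50 mm), about 78 mm above the bench, z up. The bore is upright, 18 mm square, open below; its mouth widens at 45 degrees to 30 mm square over the top 6 mm. It holds two opposed spring detents 21 mm below the mouth, at the block's x sides.
- stand: The stand's fixed dark base plate, 110 x 110 x 12 mm, with four guide posts. Origin at the centre of its underside, z up. Pushing the pin past the detents takes about 7 to 15 N, more if held off-centre (let go, it centres itself), from 20 to 4 mm before home; then they snap into the waist, draw the collar down and hold to just over 20 N. Pulled, block and pin first rise freely 1 to 7 mm at about 6 N.
- socket (a joint): Give of the socket block on its gauge springs, m: 0 when unloaded, positive when pulled up, negative when pressed down (range -0.010 to 0.012). The springs stand on a lift plate that rises freely by 1 to 7 mm (it differs each time) and then meets a stop; only then does a pull build up. Stiff: 8 N gives only 1 mm, so force is felt more surely than seen. The pin's weight gives -0.2 mm.
- rest: Wooden rest for the pin, fixed: a block 70 x 70 x 50 mm with an upright through hole 20 mm square in its middle, in which the pin hangs by its collar on the top face. Origin at the centre of the underside, z up. Rest and stand may change places between left and right.
- hammer: Hammer lying on the bench, 260 mm long, a bystander; origin under its middle.
- screwdriver: Screwdriver with a wooden handle lying on the bench, 200 mm long, a bystander; origin under its middle.
- oil_can: Plain metal can standing on the bench, 60 mm across, 110 mm tall, a bystander; origin at the centre of the underside.

How it is judged:
On the way, in this order (a step that is already met when the one before it is completed fails the run):
1. the pin is pressed home in the socket, its collar on the block, and not being pulled (z of pin_collar in the frame of socket_top below 0.002 m and horizontal distance between pin_collar and socket_top below 0.004 m and angle between pin_collar's own z axis and vertical below 0.08 rad and value of joint socket below 0.0005 m), for 0.2 s.
2. the seated pin is pulled up with 11 to 21 N (socket lifted 1.2 to 2.5 mm) for half a second and stays home (z of pin_collar in the frame of socket_top below 0.002 m and horizontal distance between pin_collar and socket_top below 0.004 m and angle between pin_collar's own z axis and vertical below 0.08 rad and value of joint socket between 0.0012 and 0.0025 m), for 0.5 s.
At the end, for the whole second after the job is handed in: the pin stands in the socket with its collar within 2 mm of the block's top face, centred within 4 mm and upright within 0.08 rad; the socket is back less than 0.8 mm below and 0.5 mm above its free height; the pin is at rest and let go (all of step 1 and value of joint socket above -0.0008 m and linear speed of pin below 0.01 m/s); the robot touches nothing.
It fails at once if the socket is pressed down with more than 27 N (sunk by more than 3.6 mm) (value of joint socket below -0.0036 m).
It fails at once if the socket is pulled up with more than 21 N (lifted by more than 2.5 mm) (value of joint socket above 0.0025 m).
It fails at once if a bystander (hammer, screwdriver or oil can) is moved by more than 30 mm (distance of any of hammer, screwdriver, oil_can from where it was at the start of the episode above 0.03 m).
It also fails if it takes over 64 s, if anything falls off the work surface, if the arm or the gripper's body presses on something with over 40 N, if the wrist force passes 120 N, or if a joint passes its speed limit or range.

## Working session

There is one attempt and no reset: what is moved stays moved. The work goes in short steps, Python scripts to look and compute and a shell command to move; the robot and the scene stay as the last step left them, time stands still between calls to the robot, and variables do not carry over. Pictures are saved under pics/ and viewed, about 8 in all and at most 12, crops included, and the job is handed in when it is done.

```bash
mkdir -p pics; ls; python3 - <<'E'
from cell import manip
import cv2,numpy as np
print(manip.observe(), manip.nose_length)
for n in("top","side"):
    f=manip.grab_frame(n); cv2.imwrite(f"pics/{n}0.png",f[...,::-1]); c=manip.calibration(n); print(n,c)
E
```

```text
pics
{'clock': 0.0, 'joint_pos': array([-1.24316516,  0.41185804, -0.01271099,  1.59704368,  0.00562271,
        1.13428083, -0.08214649]), 'joint_vel': array([-0.00087901,  0.00086763, -0.00060716, -0.00086757,  0.00047693,
        0.00018847,  0.00024206]), 'joint_efforts': array([-1.58164466e-04, -5.87957954e+01,  6.41709454e-01, -2.91072929e+01,
       -5.37850487e-02,  1.82186865e-02,  1.37243624e-04]), 'eef_pos': array([0.24084174, 0.57620431, 0.2298353 ]), 'tool_rot': array([-6.17550408e-01, -3.08011759e+00,  2.42550925e-03]), 'contact_force': array([-0.64664633, -0.3900149 , -0.15727683]), 'ft_torque': array([ 0.02130075, -0.02704768,  0.04538504]), 'grip_width': 1.0003018889735475} 0.008
top {'fovy': 42.48026248713088, 'cx': 244.17154603619343, 'cy': 198.45559797865263, 'camera_from_world': array([[-3.34394943e-02, -9.99440452e-01,  7.64237257e-04,
         5.19657769e-03],
       [-9.78488151e-01,  3.25826949e-02, -2.03713786e-01,
         6.24062899e-01],
       [ 2.03574897e-01, -7.55988310e-03, -9.79030188e-01,
         1.51928803e+00],
       [ 0.00000000e+00,  0.00000000e+00,  0.00000000e+00,
         1.00000000e+00]])}
side {'fovy': 50.290458191602035, 'cx': 260.7596842804526, 'cy': 190.74727898383478, 'camera_from_world': array([[ 0.95023227, -0.31137537,  0.01019846, -0.59087642],
       [-0.21741345, -0.68622142, -0.69414088,  0.16100204],
       [ 0.22313677,  0.65737778, -0.71976693,  1.04175095],
       [ 0.        ,  0.        ,  0.        ,  1.        ]])}
```

View pics/top0.png

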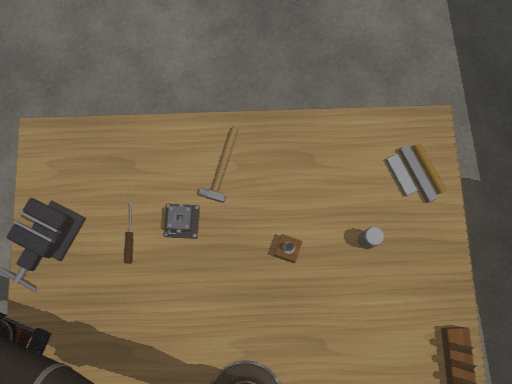

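View pics/side0.png

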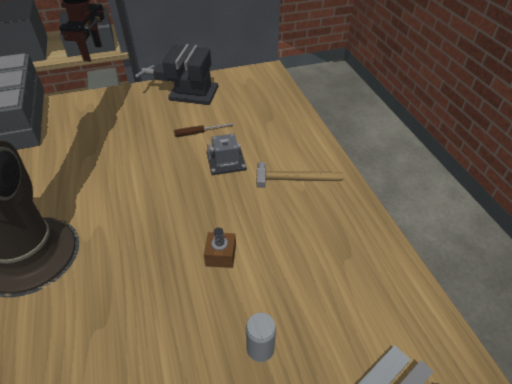

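Top view: rest with pin at about (288,247), stand at (181,221), can (372,238), hammer head (212,195), screwdriver (129,245). Side view: pin top (219,232), block top (225,142).

```bash
cat > h.py <<'E'
import numpy as np,cv2
from cell import manip
def ray(n,u,v,c=None):
    c=c or manip.calibration(n); f=192/np.tan(np.radians(c["fovy"]/2)); M=np.array(c["camera_from_world"]); R=M[:3,:3]
    d=R.T@[(u-c["cx"])/f,(v-c["cy"])/f,1]; return -R.T@M[:3,3],d
def plane(n,u,v,z,c=None):
    o,d=ray(n,u,v,c); return o+d*(z-o[2])/d[2]
def proj(n,p,c=None):
    c=c or manip.calibration(n); f=192/np.tan(np.radians(c["fovy"]/2)); q=(np.array(c["camera_from_world"])@np.r_[p,1])[:3]
    return q[:2]/q[2]*f+[c["cx"],c["cy"]]
def tri(*o):
    A=np.zeros((3,3));b=np.zeros(3)
    for n,u,v in o:
        p,d=ray(n,u,v); d/=np.linalg.norm(d); P=np.eye(3)-np.outer(d,d);A+=P;b+=P@p
    return np.linalg.solve(A,b)
E
python3 - <<'E'
from h import *
t=cv2.imread("pics/top0.png");s=cv2.imread("pics/side0.png")
def crop(i,u,v,w=50,h=37): return cv2.resize(i[v-h//2-0:v-h//2+h,u-w//2:u-w//2+w],(400,296),interpolation=cv2.INTER_CUBIC)
cv2.imwrite("pics/m.png",np.vstack([np.hstack([crop(t,288,247),crop(t,181,221)]),np.hstack([crop(s,220,245),crop(s,226,150)])]))
print("pintop",plane("top",289,246,.101),plane("side",219,231,.101),"sock",plane("top",180,218,.078),plane("side",224.5,142,.078))
for a,b,z in((129,245,.01),(212,195,.02),(372,238,.11)):print(plane("top",a,b,z))
E
```

```text
pintop [ 0.46274006 -0.14783443  0.101     ] [ 0.46576186 -0.15442556  0.101     ] sock [0.5648894  0.18867235 0.078     ] [0.56801319 0.19071515 0.078     ]
[0.49305146 0.36362179 0.01      ]
[0.64826981 0.089807   0.02      ]
[ 0.47779717 -0.40216127  0.11      ]
```

View pics/m.png

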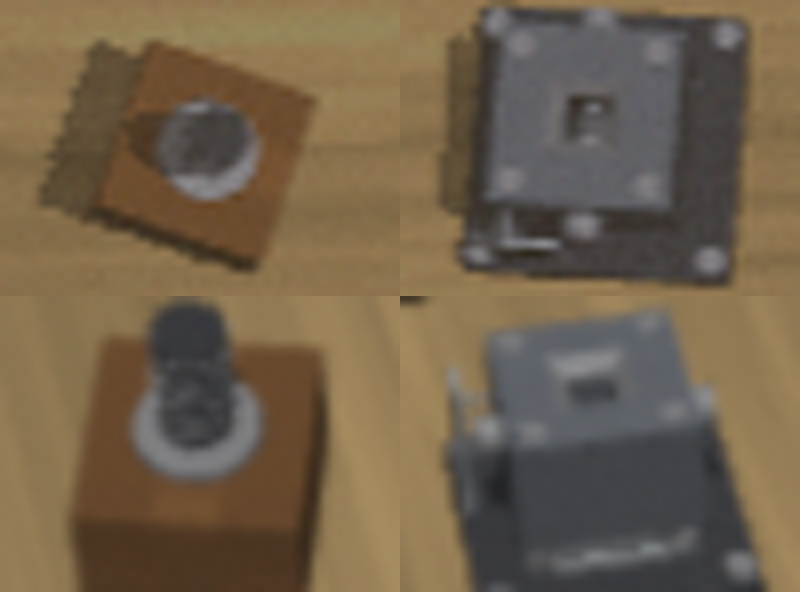

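Montage: pin collar centre at top (288.9,247.5)/side (219.5,244), bore mouth at top (179.6,217.8)/side (224,141.9). Pin is at about (0.464,-0.151), socket about (0.566,0.189). I'll go above the pin and refine with the wrist camera.

```bash
python3 -m crank '{"claw":[80,80,80,80,80,80,80,80,80,80,80,80],"xyz":[[10,-30,0],[28,-91,0],[47,-152,0],[65,-212,0],[84,-273,0],[103,-334,0],[121,-394,0],[140,-455,0],[159,-516,0],[178,-577,0],[196,-637,0],[210,-680,0]],"turn":[-0.05,-0.14,-0.23,-0.32,-0.41,-0.5,-0.59,-0.68,-0.77,-0.86,-0.9,-0.9]}' 20
python3 -m crank '{"claw":[80,80,80,80],"xyz":[[10,-30,0],[14,-46,0],[14,-46,0],[14,-46,0]],"turn":[0,0,0,0]}'
python3 - <<'E'
from h import *
o=manip.observe(); c=manip.calibration("wrist"); f=manip.grab_frame("wrist"); cv2.imwrite("pics/w1.png",f[...,::-1]); np.save("w1.npy",c,allow_pickle=True)
print(o["eef_pos"],o["tool_rot"],o["contact_force"],c)
for z in(.055,.101):print(proj("wrist",[.464,-.151,z],c))
E
```

```text
clock: 1.6
eef_pos: [0.4511, -0.1055, 0.2308]
tool_rot: [1.897, 2.504, 0.001]
contact_force: [2.0, 0.9, 0.0]
grip_width: 0.909
clock: 2.1
eef_pos: [0.4647, -0.1484, 0.2304]
tool_rot: [-1.895, -2.505, -0.0]
contact_force: [-0.3, -0.2, -0.3]
grip_width: 0.912
[ 0.46470622 -0.14844863  0.23042125] [-1.89474084e+00 -2.50492766e+00 -5.30194222e-05] [-0.27634308 -0.20624312 -0.34658025] {'fovy': 70.8651852727551, 'cx': 248.74055781913452, 'cy': 189.31026142884548, 'camera_from_world': array([[ 0.96218499,  0.27239273, -0.00149985, -0.40630947],
       [ 0.26055832, -0.91874829,  0.29666639, -0.29378122],
       [ 0.07943179, -0.28583874, -0.95498   ,  0.31270176],
       [ 0.        ,  0.        ,  0.        ,  1.        ]])}
[247.89228044 175.16383412]
[247.70366177 185.49588064]
```

View pics/w1.png

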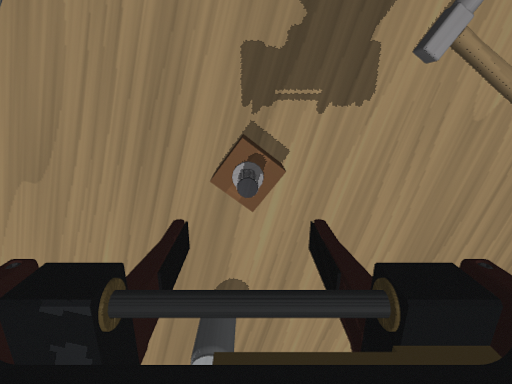

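Wrist view: grip top at about (247,187), collar around (247,178), close to the prediction (248,185)/(248,175). Next I refine by colour mask.

```bash
python3 - <<'E'
from h import *
c=np.load("w1.npy",allow_pickle=True).item()
i=cv2.imread("pics/w1.png"); h=cv2.cvtColor(i,cv2.COLOR_BGR2HSV).astype(int); r=(slice(150,210),slice(220,275))
for name,m in (("pin",h[...,1]<60),("grip",(h[...,1]<60)&(h[...,2]<85)),("collar",(h[...,1]<60)&(h[...,2]>95))):
    k=np.zeros_like(m,np.uint8);k[r]=m[r]
    n,l,s,ce=cv2.connectedComponentsWithStats(k); j=1+np.argmax(s[1:,4]); print(name,s[j],ce[j])
cv2.imwrite("pics/w1c.png",cv2.resize(i[155:205,220:275],None,fx=10,fy=10,interpolation=cv2.INTER_NEAREST))
E
```

```text
pin [232 161  32  37 851] [247.31139835 178.31844888]
grip [237 161  26  37 639] [248.57589984 179.42097027]
collar [232 163  13  25 136] [236.67647059 173.41911765]
```

View pics/w1c.png

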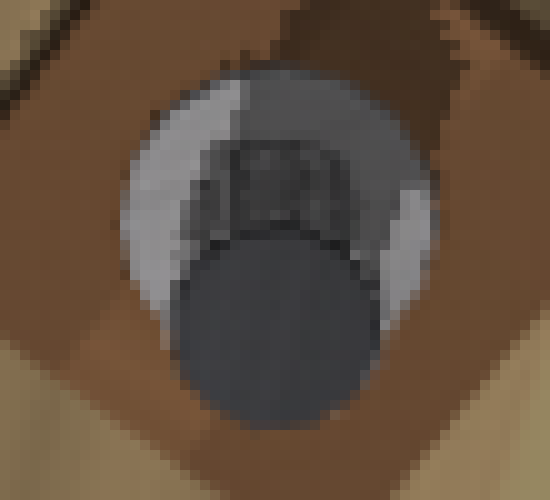

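Crop: collar centre (247.5,176.3), grip-top centre (247.0,187.4).

```bash
python3 - <<'E'
from h import *
c=np.load("w1.npy",allow_pickle=True).item()
print(plane("wrist",247.5,176.3,.055,c),plane("wrist",247,187.4,.101,c))
print(plane("top",288.9,247.5,.055),plane("top",288.2,246,.101),plane("side",219.5,243.7,.055),plane("side",218.6,230,.101))
print(tri(("top",179.6,217.8),("side",224,141.9)),plane("top",179.6,217.8,.078),plane("side",224,141.9,.078))
E
```

```text
[ 0.46392479 -0.15255733  0.055     ] [ 0.46384771 -0.15331363  0.101     ]
[ 0.46290988 -0.15165413  0.055     ] [ 0.46282195 -0.1453809   0.101     ] [ 0.46339905 -0.15693626  0.055     ] [ 0.46559264 -0.151202    0.101     ]
[0.5657946  0.18970396 0.07955318] [0.56557007 0.18992754 0.078     ] [0.56669125 0.19162804 0.078     ]
```

```bash
python3 -m crank '{"claw":[80,80,80,80,80,10,10,10,10,10],"xyz":[[-1,-4,-40],[-1,-4,-90],[-1,-4,-135],[-1,-4,-160],[-1,-4,-160],[-1,-4,-160],[-1,-4,-160],[-1,-4,-160],[-1,-4,-160],[-1,-4,-160]],"turn":[0,0,0,0,0,0,0,0,0,0]}' 60
```

```text
clock: 3.4
eef_pos: [0.4641, -0.1533, 0.0708]
tool_rot: [1.896, 2.505, 0.0]
contact_force: [0.3, -0.2, 0.9]
grip_width: 0.383
```

```bash
python3 -m crank '{"claw":[10,10,10,10],"xyz":[[0,0,0],[0,0,0],[0,0,0],[0,0,0]],"turn":[0,0,0,0]}' 60;python3 -m crank '{"claw":[10,10,10,10,10,10],"xyz":[[0,0,20],[0,0,60],[0,0,110],[0,0,150],[0,0,150],[0,0,150]],"turn":[0,0,0,0,0,0]}'
```

```text
clock: 3.9
eef_pos: [0.464, -0.1533, 0.0707]
tool_rot: [1.896, 2.505, 0.0]
contact_force: [-0.3, 0.2, 1.2]
grip_width: 0.265
clock: 4.65
eef_pos: [0.4634, -0.1529, 0.2197]
tool_rot: [-1.895, -2.504, 0.0]
contact_force: [-0.4, -0.0, -2.4]
grip_width: 0.263
```

```bash
python3 -m crank '{"claw":[10,10,10,10,10,10,10,10,10],"xyz":[[8,20,0],[25,70,0],[42,120,0],[60,170,0],[77,220,0],[94,270,0],[102,303,0],[102,303,0],[102,303,0]],"turn":[0,0,0,0,0,0,0,0,0]}' 60
python3 - <<'E'
from h import *
o=manip.observe(); c=manip.calibration("wrist"); f=manip.grab_frame("wrist"); cv2.imwrite("pics/w2.png",f[...,::-1]); np.save("w2.npy",c,allow_pickle=True)
p=o["eef_pos"];print(p,o["tool_rot"],o["contact_force"])
a=proj("wrist",[.566,.190,.078],c);print(a,"pin foot",proj("wrist",p-[0,0,.0657],c),"collar",proj("wrist",p-[0,0,.0207],c))
u,v=a.astype(int);x0=max(u-70,0);y0=max(v-50,0);print(x0,y0)
cv2.imwrite("pics/w2c.png",cv2.resize(f[y0:y0+110,x0:x0+140,::-1],None,fx=5,fy=5,interpolation=cv2.INTER_CUBIC))
E
```

```text
clock: 5.78
eef_pos: [0.5652, 0.1484, 0.219]
tool_rot: [-1.896, -2.504, 0.005]
contact_force: [-1.4, -0.2, -1.8]
grip_width: 0.261
[0.56519421 0.14836759 0.21902277] [-1.89649723 -2.50353451  0.00488948] [-1.39093851 -0.22711009 -1.84698281]
[260.32177098 145.27866662] pin foot [249.06974545 203.59506402] collar [248.8896327  225.69361453]
190 95
```

View pics/w2c.png

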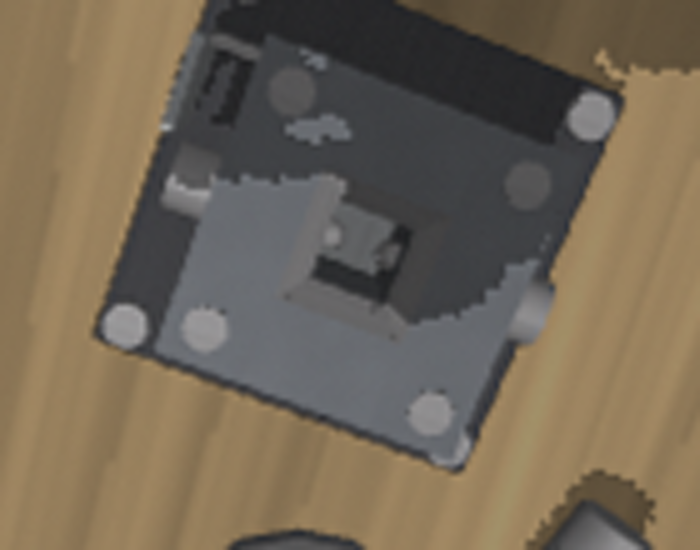

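Crop: mouth corners average (366,255) in the crop → pixel (262.8,145.6). Looking at the full picture for the pin.

```bash
python3 - <<'E'
from h import *
c=np.load("w2.npy",allow_pickle=True).item()
print(plane("wrist",262.8,145.6,.078,c))
E
```

```text
[0.56870399 0.19039937 0.078     ]
```

View pics/w2.png

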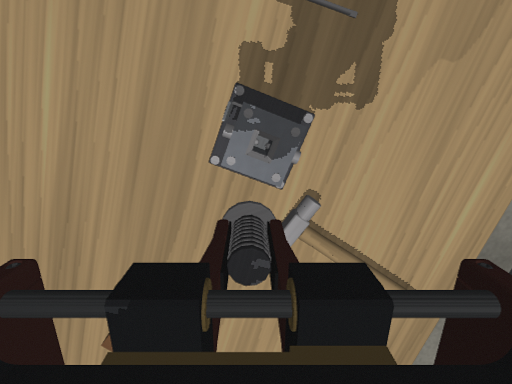

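Full picture: pin held upright, collar centred at about (249.5,225) as predicted. I move over the socket and lower to just above it, then look again.

```bash
python3 -m crank '{"claw":[10,10,10,10,10,10],"xyz":[[1,20,0],[2,42,-20],[2,42,-45],[2,42,-60],[2,42,-60],[2,42,-60]],"turn":[0,0,0,0,0,0]}' 60
python3 - <<'E'
from h import *
o=manip.observe(); c=manip.calibration("wrist"); f=manip.grab_frame("wrist"); cv2.imwrite("pics/w3.png",f[...,::-1]); np.save("w3.npy",c,allow_pickle=True)
p=o["eef_pos"];print(p,o["tool_rot"],o["contact_force"],o["joint_pos"])
a=proj("wrist",[.5675,.190,.078],c);print(a,"pin foot",proj("wrist",p-[0,0,.0657],c),"collar",proj("wrist",p-[0,0,.0207],c))
u,v=a.astype(int);x0=max(u-80,0);y0=max(v-60,0);print(x0,y0)
cv2.imwrite("pics/w3c.png",cv2.resize(f[y0:y0+120,x0:x0+160,::-1],None,fx=5,fy=5,interpolation=cv2.INTER_CUBIC))
E
```

```text
clock: 6.58
eef_pos: [0.5684, 0.1917, 0.1611]
tool_rot: [1.896, 2.504, 0.001]
contact_force: [0.1, -0.4, -2.1]
grip_width: 0.263
[0.56840392 0.19170901 0.16111956] [1.89620449e+00 2.50422748e+00 9.41705730e-04] [ 0.10377786 -0.41805756 -2.07850649] [-0.77607957  0.46697207  0.50606406  1.76374239 -0.26612305  0.97846878
  0.10891913]
[247.30968301 198.5690342 ] pin foot [248.73529455 203.65846236] collar [248.72237436 225.69596635]
167 138
```

View pics/w3c.png

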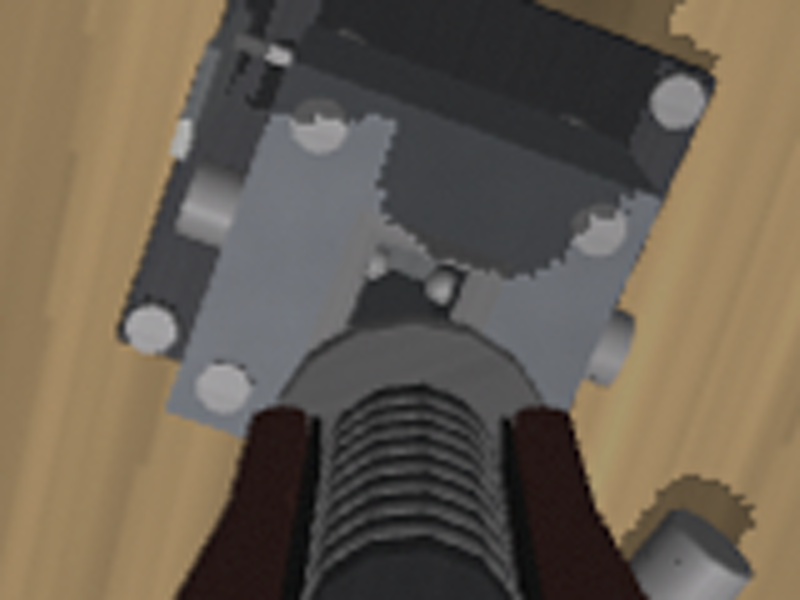

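Crop: block screws TR (600,230) and BL (223,388), midpoint (411,309) → pixel (248.9,199.4) as the bore centre. The collar hides the mouth itself.

```bash
python3 - <<'E'
from h import *
c=np.load("w3.npy",allow_pickle=True).item()
print(plane("wrist",248.9,199.4,.079,c))
print(plane("wrist",167+116.4-.4+0,1,.079,c)*0, plane("wrist",167+120-.4,138+46-.4,.079,c)-plane("wrist",167+44.6-.4,138+77.6-.4,.079,c), plane("wrist",167+64-.4,138+25.2-.4,.079,c)-plane("wrist",167+120-.4,138+46-.4,.079,c))
E
```

```text
[0.56905522 0.18995159 0.079     ]
[0. 0. 0.] [0.0590578  0.04903245 0.        ] [-0.0540906   0.00480106  0.        ]
```

```bash
python3 -m crank '{"claw":[10,10,10,10,10,10],"xyz":[[0,-2,0],[0,-2,-10],[0,-2,-20],[0,-2,-30],[0,-2,-30],[0,-2,-30]],"turn":[0,0,0,0,0,0]}'; python3 -m crank '{"claw":[10,10,10,10],"xyz":[[0,0,-3],[0,0,-6],[0,0,-8],[0,0,-8]],"turn":[0,0,0,0]}'
```

```text
clock: 7.38
eef_pos: [0.5681, 0.1896, 0.1306]
tool_rot: [1.896, 2.505, -0.0]
contact_force: [0.5, -1.0, -2.3]
grip_width: 0.264
clock: 7.88
eef_pos: [0.5678, 0.1897, 0.1224]
tool_rot: [-1.896, -2.505, 0.0]
contact_force: [-0.2, 0.6, -2.2]
grip_width: 0.263
```

```bash
for k in 1 2 3; do python3 -m crank '{"claw":[10,10,10],"xyz":[[0,0,-1],[0,0,-2],[0,0,-2]],"turn":[0,0,0]}' | egrep 'eef|contact'; done
```

```text
eef_pos: [0.5679, 0.1897, 0.1206]
contact_force: [1.0, -0.1, -1.8]
eef_pos: [0.5681, 0.1897, 0.1186]
contact_force: [0.3, 0.4, -2.0]
eef_pos: [0.5682, 0.1897, 0.1168]
contact_force: [0.6, 0.3, -0.4]
```

```bash
for k in 1 2 3; do python3 -m crank '{"claw":[10,10,10],"xyz":[[0,0,-1],[0,0,-2],[0,0,-2]],"turn":[0,0,0]}' | egrep 'eef|contact'; done
```

```text
eef_pos: [0.5683, 0.1897, 0.115]
contact_force: [1.1, -0.3, 3.3]
eef_pos: [0.5683, 0.1897, 0.1132]
contact_force: [0.7, -0.4, 6.0]
eef_pos: [0.5683, 0.1897, 0.1112]
contact_force: [0.2, -0.3, 6.8]
```

```bash
for k in 1 2 3; do python3 -m crank '{"claw":[10,10,10],"xyz":[[0,0,-1],[0,0,-2],[0,0,-2]],"turn":[0,0,0]}' | egrep 'eef|contact|grip'; done
```

```text
eef_pos: [0.5684, 0.1897, 0.1094]
contact_force: [0.1, -0.8, 7.5]
grip_width: 0.27
eef_pos: [0.5684, 0.1897, 0.1073]
contact_force: [-0.1, -0.9, 7.5]
grip_width: 0.269
eef_pos: [0.5687, 0.1896, 0.1048]
contact_force: [2.8, 0.2, 0.7]
grip_width: 0.266
```

```bash
for k in 1 2 3 4; do python3 -m crank '{"claw":[10,10],"xyz":[[0,0,-1],[0,0,-1]],"turn":[0,0]}' | egrep 'eef|contact'; done
```

```text
eef_pos: [0.5683, 0.1896, 0.1035]
contact_force: [3.5, -0.3, -1.8]
eef_pos: [0.5681, 0.1896, 0.1021]
contact_force: [4.7, 0.6, -6.3]
eef_pos: [0.5677, 0.1896, 0.101]
contact_force: [3.7, -1.0, -6.8]
eef_pos: [0.5677, 0.1896, 0.1002]
contact_force: [4.6, 0.3, -6.8]
```

```bash
for k in 1 2 3 4; do python3 -m crank '{"claw":[10,10],"xyz":[[0.3,0,-1],[0.3,0,-1]],"turn":[0,0]}' | egrep 'eef|contact'; done
```

```text
eef_pos: [0.568, 0.1896, 0.0993]
contact_force: [3.8, 0.6, -6.0]
eef_pos: [0.5682, 0.1896, 0.0988]
contact_force: [1.0, -0.8, -1.5]
eef_pos: [0.5684, 0.1896, 0.0979]
contact_force: [-2.4, -1.4, 3.4]
eef_pos: [0.5686, 0.1896, 0.0972]
contact_force: [-3.8, -1.4, 8.7]
```

```bash
python3 -m crank '{"claw":[10,10,10],"xyz":[[-0.3,0,-0.6],[-0.6,0,-0.6],[-0.6,0,-0.6]],"turn":[0,0,0]}' | egrep 'eef|contact'; python3 -m crank '{"claw":[10,10,10,10],"xyz":[[0,0,1],[0,0,1.8],[0,0,1.8],[0,0,1.8]],"turn":[0,0,0,0]}' | egrep 'clock|eef|contact|grip'
```

```text
eef_pos: [0.5685, 0.1897, 0.097]
contact_force: [-3.2, -2.1, 10.7]
clock: 14.12
eef_pos: [0.5684, 0.1896, 0.0979]
contact_force: [-1.7, -1.9, 5.1]
grip_width: 0.264
```

Step 1 conditions are met by feel (stiff collar contact at about 13 N, z where home was predicted). Next I pull slowly.

```bash
for k in 1 2 3 4 5; do python3 -m crank '{"claw":[10,10],"xyz":[[0,0,0.7],[0,0,0.7]],"turn":[0,0]}' | egrep 'eef|contact'; done
```

```text
eef_pos: [0.5684, 0.1896, 0.0983]
contact_force: [-1.2, -1.4, 1.0]
eef_pos: [0.5684, 0.1896, 0.0988]
contact_force: [0.2, -0.5, -2.8]
eef_pos: [0.5684, 0.1896, 0.0995]
contact_force: [0.1, -0.8, -6.0]
eef_pos: [0.5683, 0.1896, 0.1005]
contact_force: [0.0, -1.2, -7.8]
eef_pos: [0.5684, 0.1896, 0.1013]
contact_force: [-0.8, -0.7, -6.3]
```

```bash
for k in 1 2 3 4; do python3 -m crank '{"claw":[10,10],"xyz":[[0,0,0.6],[0,0,0.6]],"turn":[0,0]}' | egrep 'eef|contact|grip'; done
```

```text
eef_pos: [0.5684, 0.1896, 0.102]
contact_force: [-0.5, -1.4, -6.0]
grip_width: 0.27
eef_pos: [0.5684, 0.1897, 0.1026]
contact_force: [-0.9, -0.4, -6.3]
grip_width: 0.263
eef_pos: [0.5685, 0.1896, 0.1031]
contact_force: [-0.8, -1.3, -6.5]
grip_width: 0.262
eef_pos: [0.5685, 0.1897, 0.1038]
contact_force: [-0.8, -0.9, -6.6]
grip_width: 0.264
```

```bash
for k in 1 2 3; do python3 -m crank '{"claw":[10,10],"xyz":[[0,0,0.6],[0,0,0.6]],"turn":[0,0]}' | egrep 'eef|contact'; done
```

```text
eef_pos: [0.5685, 0.1897, 0.1044]
contact_force: [-2.4, -1.1, -6.6]
eef_pos: [0.5685, 0.1897, 0.105]
contact_force: [-1.2, -1.4, -6.5]
eef_pos: [0.5685, 0.1897, 0.1056]
contact_force: [-1.3, -1.1, -6.5]
```

```bash
for k in 1 2 3; do python3 -m crank '{"claw":[10,10],"xyz":[[0,0,0.5],[0,0,0.5]],"turn":[0,0]}' | egrep 'clock|eef|contact'; done
```

```text
clock: 17.38
eef_pos: [0.5685, 0.1897, 0.106]
contact_force: [-2.2, -0.3, -6.1]
clock: 17.62
eef_pos: [0.5685, 0.1897, 0.1064]
contact_force: [-0.7, -1.5, -9.2]
clock: 17.88
eef_pos: [0.5685, 0.1896, 0.1068]
contact_force: [-1.5, -1.9, -12.3]
```

```bash
for k in 1 2; do python3 -m crank '{"claw":[10,10],"xyz":[[0,0,0.35],[0,0,0.35]],"turn":[0,0]}' | egrep 'eef|contact'; done
```

```text
eef_pos: [0.5685, 0.1897, 0.1072]
contact_force: [-0.8, -0.7, -13.0]
eef_pos: [0.5685, 0.1897, 0.1075]
contact_force: [0.5, -0.1, -15.1]
```

```bash
python3 -m crank '{"claw":[10,10,10],"xyz":[[0,0,0.25],[0,0,0.25],[0,0,0.25]],"turn":[0,0,0]}' | egrep 'eef|contact';  python3 -m crank '{"claw":[10,10,10,10],"xyz":[[0,0,0],[0,0,0],[0,0,0],[0,0,0]],"turn":[0,0,0,0]}' | egrep 'eef|contact';python3 -m crank '{"claw":[10,10,10,10],"xyz":[[0,0,0],[0,0,0],[0,0,0],[0,0,0]],"turn":[0,0,0,0]}' | egrep 'clock|eef|contact|grip'
```

```text
eef_pos: [0.5685, 0.1897, 0.1078]
contact_force: [0.4, -0.6, -17.0]
eef_pos: [0.5685, 0.1897, 0.108]
contact_force: [-0.8, -0.5, -17.3]
clock: 19.75
eef_pos: [0.5685, 0.1897, 0.108]
contact_force: [-0.1, -0.7, -17.1]
grip_width: 0.264
```

Pull held at ~15 N net (reading −17.1, of which ~2 is the pin's weight and bias) for over 1 s. Easing off.

```bash
python3 -m crank '{"claw":[10,10,10,10,10,10,10,10,10,10],"xyz":[[0,0,-0.5],[0,0,-1],[0,0,-2],[0,0,-3],[0,0,-4],[0,0,-5],[0,0,-6],[0,0,-7],[0,0,-8],[0,0,-8]],"turn":[0,0,0,0,0,0,0,0,0,0]}' | egrep 'eef|contact'; python3 -m crank '{"claw":[10,10,10,10],"xyz":[[0,0,-0.6],[0,0,-1.2],[0,0,-1.2],[0,0,-1.2]],"turn":[0,0,0,0]}' | egrep 'eef|contact|clock'
```

```text
eef_pos: [0.5687, 0.1897, 0.0999]
contact_force: [-2.7, -2.2, -6.9]
clock: 21.5
eef_pos: [0.5687, 0.1897, 0.099]
contact_force: [-1.5, -1.5, -3.9]
```

```bash
python3 -m crank '{"claw":[10,10,10,24,27,30,34,40,60,80,80,80],"xyz":[[0,0,-0.5],[0,0,-0.6],[0,0,-0.6],[0,0,-0.6],[0,0,-0.6],[0,0,-0.6],[0,0,-0.6],[0,0,-0.6],[0,0,-0.6],[0,0,-0.6],[0,0,-0.6],[0,0,-0.6]],"turn":[0,0,0,0,0,0,0,0,0,0,0,0]}'
```

```text
clock: 23.0
eef_pos: [0.5686, 0.1897, 0.0982]
tool_rot: [1.896, 2.505, 0.0]
contact_force: [0.8, 0.1, -0.1]
grip_width: 0.871
```

```bash
python3 -m crank '{"claw":[80,80,80,80,80,80,80,80],"xyz":[[0,0,10],[0,0,30],[0,0,60],[0,0,100],[0,-20,120],[0,-40,120],[0,-40,120],[0,-40,120]],"turn":[0,0,0,0,0,0,0,0]}'
python3 - <<'E'
from h import *
c=manip.calibration("wrist"); f=manip.grab_frame("wrist");s=manip.grab_frame("side")
for z in(.078,.083,.129):print(z,proj("wrist",[.5687,.190,z],c),proj("side",[.5675,.190,z]))
u,v=proj("wrist",[.568,.19,.1],c).astype(int)
y0=max(v-50,0);print("wrist crop",u-66,y0);a=cv2.resize(f[y0:y0+100,u-66:u+67],(399*2//2,300)); b=cv2.resize(s[110:170,186:266],(400,300),interpolation=cv2.INTER_CUBIC)
cv2.imwrite("pics/end.png",np.hstack([a,b])[...,::-1])
E
```

```text
clock: 24.0
eef_pos: [0.5679, 0.1495, 0.2169]
tool_rot: [-1.896, -2.503, 0.002]
contact_force: [0.5, 0.5, 0.1]
grip_width: 0.911
0.078 [259.97076408 146.75495843] [224.39525711 142.1761106 ]
0.083 [260.1423062  147.44096242] [224.30607336 140.88354027]
0.129 [262.03497643 155.00982848] [223.46049301 128.62825783]
wrist crop 194 99
```

View pics/end.png

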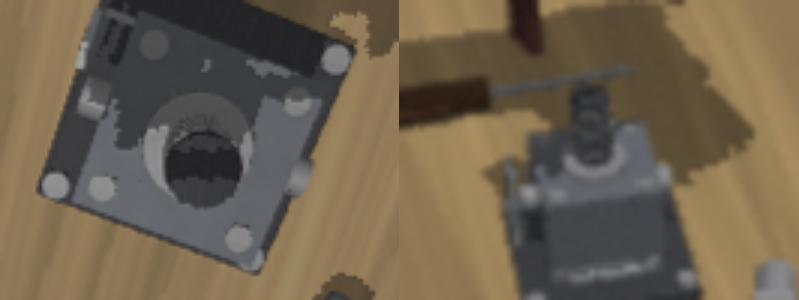

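The pin is upright in the socket with its collar on the block. The grip top in the side view is at about (224,128), and the prediction for home was (223.5,128.6). Handing in.

```bash
python3 -c "
from cell import manip
print(manip.observe()['joint_vel'].round(3)); manip.close_job()"
```

```text
[-0.006 -0.001  0.002 -0.005  0.001  0.002 -0.001]
the job is handed in; nothing more can be done
```

The pin is home in the socket, it held a pull of about 15 N, and the job is handed in at about 24 s of the 64 s allowed. No verdict was reported.

- **Pressing:** I pressed the pin down in 1–2 mm steps. The detents took about 10 N and then drew the collar down. I finished with about 13 N on the seated collar.
- **Pulling:** The block rose freely to about 7 mm, then met its stop. I raised the pull in small steps to about 15 N and held it for roughly 1.3 s. The reading was −17 N, of which about 2 N is the pin's weight and sensor bias.
- **Release:** I eased off to about zero force, opened the jaws and backed away. The arm is clear of everything.

**Last checks:**
- The side and wrist pictures show the pin upright and centred, with its collar on the block. Its top is within about 1 pixel of the position predicted for fully home.
- The contact force on the tool is back to about zero.
- All forces were read only at the ends of moves, so brief peaks in between were not seen.
- The camera estimates of the socket's x position differed by about 3 mm (0.566 to 0.569 m). The lateral forces of up to 5 N while pressing were small.
- The bystanders were not measured again, but the arm stayed clear of them throughout.

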